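# Level the watch on the microphone stand and start the timing machine

### The arm

A 6-joint arm with a two-finger parallel gripper is mounted at the origin on the work surface. World frame = base frame: x ahead of the robot, y to its left, z up, the work surface at z = 0. Lengths are in m, angles in rad, forces in N, time in s.
With the tool pointing down it reaches from about 0.325 to 0.775 m from the base axis. Payload 5.5 kg.
Tool frame: the origin (TCP) lies at the very end of the fingers, on their centre line; the grasp point (between the pads) lies 19 mm behind it; z points along the fingers, y is the line along which they close (so a half turn about z gives the same grasp; the last joint's range is limited). The gripper opens to 85 mm and grips with 20 to 120 N. Pads are 22 mm wide; open, the fingers measure 114 mm over their backs; the gripper's body (76 mm by 85 mm) begins 54 mm behind the grasp point. The pads swing forward as they close: fully open they stand 13 mm farther back than shut.
Start: joints at [-1.241, 0.091, 1.231, -0, 1.82, -0.057], TCP at [0.226, -0.556, 0.231] pointing down, gripper open.
Joint ranges: [-2.87, 2.87], [-0.86, 2.18], [0.17, 2.46], [-1.51, 4.65], [0.06, 2.69], [-2.65, 2.65]. Speed limits (rad/s): [2.57, 2.57, 3.01, 3.14, 3.14, 3.14].

### API

Orientations are given as a rotation vector (axis times angle).
In Python, from cell import env, viewer, ticket gives the robot as it stands. The module is installed in compiled form; this text tells all that it offers.
- The arm moves only by the tool jog_arm, never from a script. Its arguments are lists of equal length, an entry for each row: "translation": the shift along the tool's x, y, z in mm, a list of three; "turn": the turn, a rotation vector about the tool's x, y, z in degrees, a list of three. A call has 1 to 20 rows; each row is the pose to reach, as a shift and turn from the pose commanded when the call began, along the tool's axes at that moment; what a row does not reach only later rows make up. A row lasts 1/12 s, in which the tool goes at most 41.7 mm and 7.16 degrees, less where a joint would pass 70% of its speed; a pose out of reach is approached as far as the arm can. A call with a gripper value outside its range is refused whole. "fingers" is the finger opening in mm, from 0 to 85.4, set as the call begins (left out, the last holds). The fingers move at their own pace and stop on an object; the grip force is fixed at half the most. Time passes only in rows, so rows that repeat a pose let the fingers close. It gives the time, the measured TCP pose, the force, the opening and the grip force at its end, in the units of the state.
- env.get_obs(): the state, without advancing time (a new reading comes with each control period).
- viewer.camera(name): name is "scene" or "top" or "wrist"; returns (picture, depth): 420x560x3 uint8, blue, green, red; 420x560 float32, m along the optical axis (not along the pixel's ray), 0 where there is no reading.
- viewer.get_calibration(name): a dict with "mtx" (3x3 intrinsics, pixels), "view" (4x4, takes a point from world to camera coordinates). Camera axes: x right, y up, looking along -z (the intrinsics and any distortion apply to the point x, -y, -z); pixel columns grow to the right and rows downward; lengths in m; the calibration is good to about 2 mm. A picture is of the moment at which its call begins: read the wrist's pose just before it. get_calibration takes no time and is no camera call; for the wrist camera it gives the pose at the moment of the call.
- ticket.finish_job(): hands the job in; it is judged then, once.
The state is a dict: "clock": time; "joint_pos": joint angles; "joint_vel": joint speeds; "tau": joint torques, N m; "tcp_pos": TCP position; "tool_rot": TCP orientation; "contact_force": force on the tool from outside, world axes, zero at the start; "torque": the same for the moment, N m; "opening": finger opening in m; "gripper_force": force on a finger pad.
Only numpy, scipy, OpenCV 4.12 (cv2) and the standard library are available. Lean on these libraries where they do the work, as an engineer would, in place of code of your own. Each camera call takes 0.05 s, during which the arm holds its last target. There are 200 camera calls.

### The job

Take the rate of this watch dial up: with a light push of a fingertip on the thumb plate, swing the tilted head of the microphone stand down until it lies level on its stop, and take your hand off it. Then press the long start key of the timing machine right in, let it come back and withdraw. Nothing is to be gripped or lifted: do not touch the watch, push the stand about or press the round keys, and leave the tools around them where they are.

Things in the scene. Friction and masses are not known exactly. Their poses are not given: they have to be found in the camera images.
- mic_stand: Microphone stand for a watch, loose on the bench, about 0.75 kg: grey cast foot 80 (x) x 140 (y) x 16 mm high; at its +y end a fork of two cheeks (82 mm high) carries the tilting head. Origin: centre of the foot's underside, z up. The pivot is at x 0, y +55, z 70 mm in this frame; from it the head reaches towards the foot's -y end, over the foot. Yaw -0.5 to 0.5 rad.
- mic_head (a joint): Tilt of the stand's head about its horizontal pivot (along the stand's x), rad: 0 = level on its stop, growing as the free (-y) end rises, to 0.9. Starts at 0.4 to 0.75 and stays where it is left (friction: 1 to 2 N on the thumb plate moves it; no spring). The head is an aluminium bed 28 mm wide with the watch clamped between two jaws; its free end is 117 mm from the pivot axis.
- head_pivot (a point): Point on the head's pivot axis, mid-width, 70 mm above the bench.
- thumb_plate (a point): Centre of the top face of the ribbed thumb plate at the head's free end: 36 mm (along the pivot axis) x 34 mm, 6 mm thick. It lies 100 mm from the pivot axis (2 mm above it when level) and swings with the head; z axis = the plate's normal. The sliding jaw stands 10 mm above the plate, its near face 17 mm from this point towards the pivot.
- watch: The watch in the clamp, not to be touched: round steel case 40 mm across, 8 mm thick plus dial. Origin: centre of its case back; it lies about 50 mm from the pivot, on the head between the jaws, and moves with it; its dial is about 7 mm above the pivot line when level.
- timing_machine: Watch timing machine, fixed: grey console 170 (x) x 240 (y) mm, 34 mm high in front, 85 mm at the back; its face slopes 20 degrees (0.349 rad) up from the front (-x) edge, with a dark screen on the upper part and a row of four grey keys below it. Origin: centre of its underside, z up. Yaw -0.25 to 0.25 rad.
- start_key_top (a point): Centre of the top face of the start key: the one oblong key, 36 mm along the row x 16 mm, standing 6 mm above the sloped face, at the -y end of the row (the right-hand end seen from the robot). Its z axis is the outward normal of the sloped face (20 degrees off vertical, towards the machine's -x).
- start_key (a joint): Travel of the start key along the normal into the face, m: 0 = out, 0.004 = right in. Sprung: about 1.2 N to begin, 4 N right in; comes back when let go.
- key_right_top (a point): Centre of the top of the nearest round key (14 mm across, 6 mm proud), 68 mm along the row to +y of the start key's centre; the other two follow at 40 mm steps.
- key_left (a joint): Travel of the round key at the +y end of the row, m: 0 = out, 0.004 = in. Not to be pressed.
- key_mid (a joint): The same for the middle one of the three round keys. Not to be pressed.
- key_right (a joint): The same for the round key nearest the start key. Not to be pressed.
- oil_bottle: Small amber oil bottle with a black cap, 34 mm across, 58 mm high, loose; origin at the centre of its underside.
- bench_block: Dark steel bench block 42 x 42 x 26 mm, loose; origin at the centre of its underside.
- blower: Black rubber dust blower standing on its flat foot, 56 mm across, 85 mm high with the nozzle, loose; origin at the centre of its underside.
- loupe: Black eye loupe standing on its wide end, 34 mm across, 30 mm high, loose; origin at the centre of its underside.
Things that resemble listed ones, but are neither listed nor needed, are in the scene too. What is meant by the mic_stand is not blue or purple, and is the smaller of those in its own colour.

How it is judged:
By the outcome, as a careful person would: the job done as asked, in the order asked, and still so for the second after the job is handed in, with the robot touching nothing.
It also fails if it takes over 45 s, if anything falls off the work surface, if the arm or the gripper's body presses on something with over 40 N, if the wrist force passes 120 N, or if a joint passes its speed limit or range.

## Working session

There is one attempt and no reset: what is moved stays moved. The work goes in short steps, Python scripts to look and compute and a tool call to move; the robot and the scene stay as the last step left them, time stands still between calls to the robot, and variables do not carry over. Pictures are saved under pics/ and viewed, at most 10 in all, crops included, and the job is handed in when it is done.

Besides the shell and the picture viewer there is one more tool, called in YAML: its name, and indented under it one key for each argument. jog_arm: Moves the arm, as the interface text tells. Its arguments: {"type":"object","properties":{"translation":{"type":"array","items":{"type":"array","items":{"type":"number"}}},"turn":{"type":"array","items":{"type":"array","items":{"type":"number"}}},"fingers":{"type":"number"}},"required":["translation","turn"]}

```bash
mkdir -p pics; cat > h.py <<'E'
import numpy as np, cv2
from scipy.spatial.transform import Rotation as R
from cell import env, viewer, ticket
def shot(n):
    c=viewer.get_calibration(n); im,d=viewer.camera(n); return im,d,np.array(c["mtx"]),np.array(c["view"])
def cloud(d,K,V):
    v,u=np.mgrid[:d.shape[0],:d.shape[1]]
    p=np.stack([(u-K[0,2])/K[0,0]*d,-(v-K[1,2])/K[1,1]*d,-d],-1)
    return (p-V[:3,3])@V[:3,:3]   # world
E
python3 - <<'E'
from h import *
for n in ("scene","top"):
    im,d,K,V=shot(n); cv2.imwrite(f"pics/{n}0.png",im); np.savez(f"{n}0.npz",im=im,d=d,K=K,V=V)
print(viewer.get_calibration("top").keys()); o=env.get_obs(); print(o["clock"],o["tcp_pos"],o["tool_rot"])
E
```

```text
dict_keys(['mtx', 'view'])
0.1 [ 0.22626303 -0.55543448  0.23024881] [-3.08129272e+00 -6.03462507e-01  3.64508607e-04]
```

View pics/scene0.png

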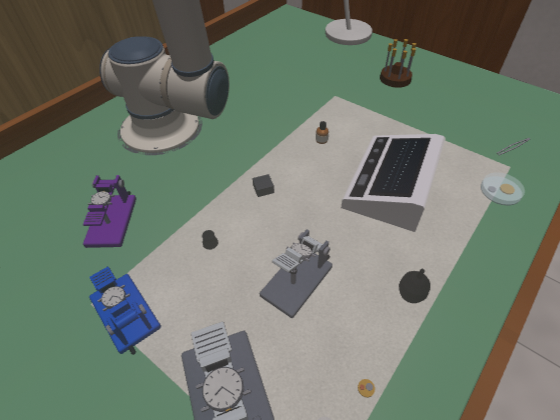

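View pics/top0.png

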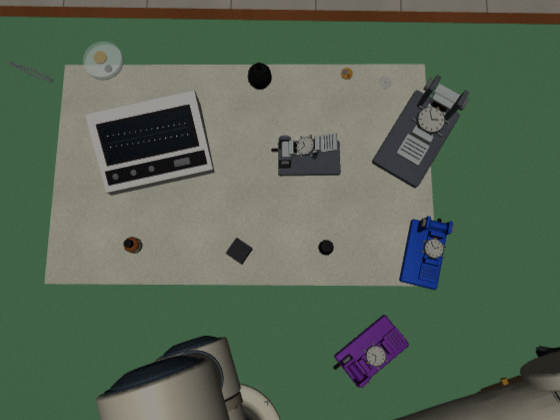

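Candidates in the top view are small grey (308,155), large grey (420,135), blue (425,253) and purple (372,350). I choose the small grey one at (308,155). The machine is at (150,140), with its oblong key at (182,162).

```bash
python3 - <<'E'
from h import *
z=np.load("top0.npz"); im,d,K,V=[z[k] for k in("im","d","K","V")]; P=cloud(d,K,V)
a=cv2.resize(im[120:190,260:355],None,fx=5,fy=5,interpolation=cv2.INTER_CUBIC)
b=cv2.resize(im[85:200,80:220],None,fx=5,fy=5,interpolation=cv2.INTER_CUBIC)[:, :]
s=np.zeros((600,800,3),np.uint8); s[:350,:475]=a; b=cv2.resize(b,(320,263)); s[337:600,480:800]=b
z2=np.load("scene0.npz"); c=cv2.resize(z2["im"][225:315,255:340],(320,336),interpolation=cv2.INTER_CUBIC); s[:336,480:]=c
cv2.imwrite("pics/crop.png",s)
np.set_printoptions(precision=4,suppress=True)
for u,v in [(182,162),(151,169),(133,173),(116,177),(328,143),(305,146),(320,165),(285,150),(230,200)]: print((u,v),P[v,u],im[v,u])
# foot plane: z~16mm
m=np.zeros(d.shape,bool); m[120:190,260:355]=1
f=m&(P[...,2]>.008)&(P[...,2]<.024); 
h=m&(P[...,2]>.03)
print("foot px",f.sum(),cv2.minAreaRect((P[f][:,:2]*1000).astype(np.float32)),np.median(P[f][:,2]))
print("head",h.sum(),P[h].min(0),P[h].max(0))
m=np.zeros(d.shape,bool); m[80:205,75:225]=1; m&=P[...,2]>.02
print("mach",cv2.minAreaRect((P[m][:,:2]*1000).astype(np.float32)),P[m][:,2].max())
E
```

```text
(182, 162) [0.5713 0.1261 0.0471] [75 76 75]
(151, 169) [0.5538 0.193  0.0476] [73 72 71]
(133, 173) [0.5432 0.231  0.0503] [73 72 71]
(116, 177) [0.5337 0.2678 0.0493] [72 71 70]
(328, 143) [ 0.5974 -0.186   0.1175] [119 120 117]
(305, 146) [ 0.5969 -0.1403  0.0971] [118 125 127]
(320, 165) [ 0.5798 -0.1787  0.0167] [64 61 59]
(285, 150) [ 0.5943 -0.0989  0.0756] [126 129 124]
(230, 200) [0.4979 0.022  0.0022] [123 136 139]
foot px 1224 ((596.8197631835938, -145.35983276367188), (80.45697021484375, 154.86973571777344), 1.31895911693573) 0.01576268243027914
head 1189 [ 0.2853 -0.2021  0.0304] [ 0.6282 -0.0855  1.0311]
mach ((470.4901123046875, 134.46182250976562), (521.5059814453125, 264.07916259765625), 23.814538955688477) 1.0311456521370257
```

View pics/crop.png

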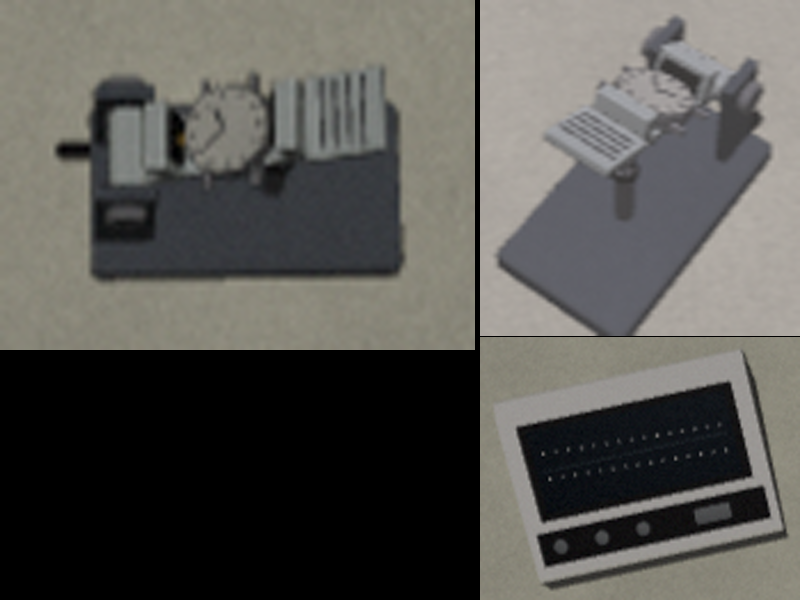

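The crop confirms the small grey stand. Its head is tilted, with the ribbed plate at top-view (328,143) and the stop post below it. On the machine, the oblong start key is at (182,162) and the round keys are at (151,169), (133,173) and (116,177).

```bash
cat >> h.py <<'E'
def rel(p,Rt,o=None):
    "shift mm / turn deg in current tool axes to reach p,Rt"
    o=o or env.get_obs(); R0=R.from_rotvec(o["tool_rot"])
    return R0.inv().apply(np.array(p)-o["tcp_pos"])*1000, np.degrees((R0.inv()*R.from_matrix(Rt)).as_rotvec())
E
python3 - <<'E'
from h import *
np.set_printoptions(precision=4,suppress=True)
z=np.load("top0.npz"); im,d,K,V=[z[k] for k in("im","d","K","V")]; P=cloud(d,K,V)
def reg(a,b,c,e):
    m=np.zeros(d.shape,bool); m[a:b,c:e]=1; return m
big=reg(70,190,370,470)&(P[...,2]<.4); print("big stand zmax",P[big][:,2].max(), P[big&(P[...,2]>.03)].min(0))
# foot: largest component at foot height, dark
f=(reg(125,185,270,350)&(abs(P[...,2]-.016)<.006)&(im.mean(2)<80)).astype(np.uint8)
n,l,s,c=cv2.connectedComponentsWithStats(f); k=1+s[1:,4].argmax(); Q=P[l==k]
r=cv2.minAreaRect((Q[:,:2]*1000).astype(np.float32)); print("foot",r)
# head along y: bright
h=reg(125,185,270,350)&(P[...,2]>.05)&(P[...,2]<.2)&(im.mean(2)>85); H=P[h]
for y in np.arange(-.21,-.07,.01):
    q=H[abs(H[:,1]-y)<.005]
    if len(q): print("y%.3f n%d z50 %.4f z10 %.4f z90 %.4f x %.4f..%.4f"%(y,len(q),np.median(q[:,2]),*np.percentile(q[:,2],[10,90]),q[:,0].min(),q[:,0].max()))
# keys
band=reg(145,190,100,212); g=im.mean(2)
k=(band&(g>58)&(g<95)).astype(np.uint8); n,l,s,c=cv2.connectedComponentsWithStats(k)
for i in range(1,n):
    if 15<s[i,4]<400: q=P[l==i]; print("blob",c[i],s[i],np.median(q,0))
mm=reg(85,200,80,220)&(P[...,2]>.025)&(P[...,2]<.12); r=cv2.minAreaRect((P[mm][:,:2]*1000).astype(np.float32)); print("mach",r)
A=np.c_[P[mm][:,:2],np.ones(mm.sum())]; w=np.linalg.lstsq(A,P[mm][:,2],rcond=None)[0]; print("plane",w, np.degrees(np.arctan(np.hypot(*w[:2]))),np.arctan2(w[1],w[0]))
E
```

```text
big stand zmax 0.12671088766435068 [ 0.5589 -0.4793  0.0302]
foot ((595.8055419921875, -145.97232055664062), (78.37224578857422, 154.9057159423828), 2.7675561904907227)
y-0.200 n64 z50 0.1232 z10 0.1208 z90 0.1253 x 0.5830..0.6172
y-0.190 n65 z50 0.1193 z10 0.1169 z90 0.1214 x 0.5818..0.6155
y-0.180 n64 z50 0.1140 z10 0.1111 z90 0.1170 x 0.5816..0.6169
y-0.170 n58 z50 0.1127 z10 0.1093 z90 0.1191 x 0.5818..0.6157
y-0.160 n49 z50 0.1153 z10 0.1092 z90 0.1182 x 0.5834..0.6127
y-0.150 n62 z50 0.1029 z10 0.1004 z90 0.1058 x 0.5830..0.6165
y-0.140 n80 z50 0.0985 z10 0.0955 z90 0.1011 x 0.5803..0.6168
y-0.130 n78 z50 0.0932 z10 0.0900 z90 0.0955 x 0.5827..0.6224
y-0.120 n13 z50 0.0880 z10 0.0775 z90 0.0908 x 0.5853..0.6055
y-0.110 n71 z50 0.0911 z10 0.0737 z90 0.0947 x 0.5813..0.6162
y-0.100 n65 z50 0.0758 z10 0.0742 z90 0.0778 x 0.5798..0.6281
y-0.090 n30 z50 0.0745 z10 0.0729 z90 0.0771 x 0.5810..0.6275
blob [181.5165 161.6044] [174 158  16   8  91] [0.5716 0.1265 0.0483]
blob [151.0909 168.0909] [149 166   5   5  22] [0.5559 0.193  0.0482]
blob [133.0909 172.0909] [131 170   5   5  22] [0.5455 0.2311 0.0487]
blob [200.5    174.9091] [190 173  22   5  22] [0.553  0.0908 0.0075]
blob [115.0909 176.0909] [113 174   5   5  22] [0.536  0.2696 0.0484]
blob [161.7368 183.4561] [135 178  54  12  57] [0.5309 0.1764 0.0068]
mach ((614.0247192382812, 198.51583862304688), (173.2350616455078, 241.349365234375), 14.112756729125977)
plane [ 0.3338  0.0891 -0.1589] 19.058024922141144 0.26076196546801245
```

jog_arm:
  translation:
    - [478,-185,30]
    - [478,-185,30]
    - [478,-185,30]
    - [478,-185,30]
    - [478,-185,30]
    - [478,-185,30]
    - [478,-185,30]
    - [478,-185,30]
    - [478,-185,30]
    - [478,-185,30]
    - [478,-185,30]
    - [478,-185,30]
    - [478,-185,30]
    - [478,-185,30]
    - [478,-185,30]
    - [478,-185,30]
    - [478,-185,30]
    - [478,-185,30]
    - [478,-185,30]
    - [478,-185,30]
  turn:
    - [0,0,-68]
    - [0,0,-68]
    - [0,0,-68]
    - [0,0,-68]
    - [0,0,-68]
    - [0,0,-68]
    - [0,0,-68]
    - [0,0,-68]
    - [0,0,-68]
    - [0,0,-68]
    - [0,0,-68]
    - [0,0,-68]
    - [0,0,-68]
    - [0,0,-68]
    - [0,0,-68]
    - [0,0,-68]
    - [0,0,-68]
    - [0,0,-68]
    - [0,0,-68]
    - [0,0,-68]
  fingers: 0

```text
clock: 1.77
tcp_pos: [0.5988, -0.2049, 0.2016]
tool_rot: [2.219, 2.223, 0.0]
contact_force: [0.6, 0.1, -0.0]
opening: -0.0002
gripper_force: 0.0
```

```bash
python3 - <<'E'
from h import *
a=shot("wrist")[0]; b=shot("scene")[0][180:320,230:370]
s=np.zeros((420,800,3),np.uint8); s[:,380:]=cv2.resize(b,(420,420),interpolation=cv2.INTER_CUBIC); s[:285,:380]=cv2.resize(a,(380,285)); cv2.imwrite("pics/c2.png",s)
E
```

```text
(no output)
```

View pics/c2.png

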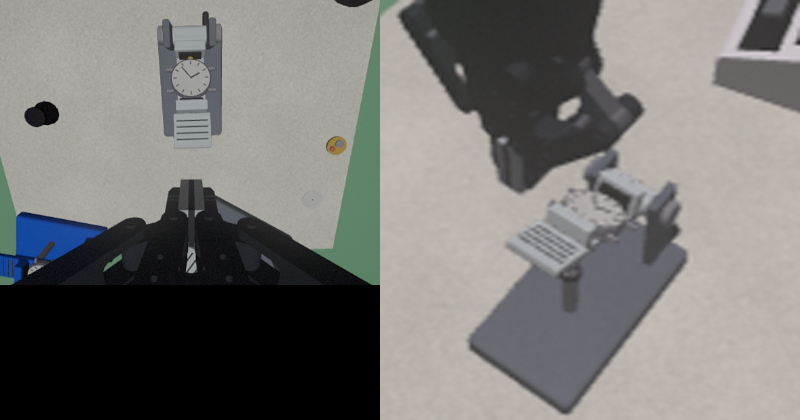

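The fingertip is over the plate: in the wrist view the stand lies centred ahead of the shut fingers (plate at 193,130), and nothing is in the way below.

jog_arm:
  translation:
    - [0,0,15]
    - [0,0,30]
    - [0,0,45]
    - [0,0,60]
    - [0,0,65]
    - [0,0,68]
    - [0,0,70]
    - [0,0,72]
    - [0,0,74]
    - [0,0,76]
    - [0,0,78]
    - [0,0,80]
    - [0,0,82]
    - [0,0,84]
    - [0,0,86]
    - [0,0,88]
  turn:
    - [0,0,0]
    - [0,0,0]
    - [0,0,0]
    - [0,0,0]
    - [0,0,0]
    - [0,0,0]
    - [0,0,0]
    - [0,0,0]
    - [0,0,0]
    - [0,0,0]
    - [0,0,0]
    - [0,0,0]
    - [0,0,0]
    - [0,0,0]
    - [0,0,0]
    - [0,0,0]

```text
clock: 3.2
tcp_pos: [0.5992, -0.2041, 0.1131]
tool_rot: [2.218, 2.224, -0.0]
contact_force: [0.5, -0.3, 1.0]
opening: -0.0002
gripper_force: 0.6
```

jog_arm:
  translation:
    - [0,0,2]
    - [0,0,4]
    - [0,0,6]
    - [0,0,8]
    - [0,0,10]
    - [0,0,12]
    - [0,0,14]
    - [0,0,16]
    - [0,0,18]
    - [0,0,20]
    - [0,0,22]
    - [0,0,24]
    - [0,0,26]
    - [0,0,28]
    - [0,0,30]
    - [0,0,32]
    - [0,0,33]
    - [0,0,34]
    - [0,0,35]
    - [0,0,36]
  turn:
    - [0,0,0]
    - [0,0,0]
    - [0,0,0]
    - [0,0,0]
    - [0,0,0]
    - [0,0,0]
    - [0,0,0]
    - [0,0,0]
    - [0,0,0]
    - [0,0,0]
    - [0,0,0]
    - [0,0,0]
    - [0,0,0]
    - [0,0,0]
    - [0,0,0]
    - [0,0,0]
    - [0,0,0]
    - [0,0,0]
    - [0,0,0]
    - [0,0,0]

```text
clock: 4.87
tcp_pos: [0.5992, -0.2041, 0.0772]
tool_rot: [2.218, 2.225, -0.0]
contact_force: [0.6, -0.1, 1.0]
opening: -0.0002
gripper_force: 0.4
```

jog_arm:
  translation:
    - [0,0,0.7]
    - [0,0,1.4]
    - [0,0,2.1]
    - [0,0,2.8]
    - [0,0,3.5]
    - [0,0,4]
    - [0,0,4]
  turn:
    - [0,0,0]
    - [0,0,0]
    - [0,0,0]
    - [0,0,0]
    - [0,0,0]
    - [0,0,0]
    - [0,0,0]

```text
clock: 5.45
tcp_pos: [0.5992, -0.204, 0.0731]
tool_rot: [-2.218, -2.224, -0.0]
contact_force: [-0.1, -0.4, 0.5]
opening: 0.0001
gripper_force: 0.1
```

jog_arm:
  translation:
    - [0,0,0.3]
    - [0,0,0.6]
    - [0,0,0.9]
    - [0,0,1.2]
    - [0,0,1.2]
  turn:
    - [0,0,0]
    - [0,0,0]
    - [0,0,0]
    - [0,0,0]
    - [0,0,0]

```text
clock: 5.87
tcp_pos: [0.5992, -0.204, 0.072]
tool_rot: [-2.218, -2.225, -0.0]
contact_force: [-0.4, 0.2, 0.3]
opening: 0.0001
gripper_force: 0.4
```

jog_arm:
  translation:
    - [0,0,0.3]
    - [0,0,0.6]
    - [0,0,0.6]
  turn:
    - [0,0,0]
    - [0,0,0]
    - [0,0,0]

```text
clock: 6.12
tcp_pos: [0.5993, -0.204, 0.072]
tool_rot: [2.218, 2.224, 0.0]
contact_force: [-0.9, 0.3, 4.1]
opening: 0.0001
gripper_force: 2.0
```

The force rises and the finger stalls at z = 0.072, so the head is on its stop. I retreat and look.

jog_arm:
  translation:
    - [0,0,-3]
    - [0,0,-10]
    - [0,0,-25]
    - [0,0,-45]
    - [0,0,-70]
    - [0,0,-100]
    - [0,0,-130]
    - [0,0,-130]
  turn:
    - [0,0,0]
    - [0,0,0]
    - [0,0,0]
    - [0,0,0]
    - [0,0,0]
    - [0,0,0]
    - [0,0,0]
    - [0,0,0]

```text
clock: 6.78
tcp_pos: [0.6012, -0.2048, 0.2102]
tool_rot: [2.211, 2.217, 0.007]
contact_force: [0.1, -0.5, 1.1]
opening: 0.0001
gripper_force: 0.0
```

```bash
python3 - <<'E'
from h import *
np.set_printoptions(precision=4,suppress=True)
im,d,K,V=shot("wrist"); P=cloud(d,K,V); cv2.imwrite("pics/w3.png",im)
g=im.mean(2)
h=(P[...,2]>.05)&(P[...,2]<.12)&(abs(P[...,0]-.6)<.025)&(P[...,1]>-.23)&(P[...,1]<-.08)&(g>85)
for y in np.arange(-.21,-.08,.01):
    q=P[h&(abs(P[...,1]-y)<.005)]
    if len(q): print("%.3f %d %.4f x%.4f..%.4f"%(y,len(q),np.median(q[:,2]),q[:,0].min(),q[:,0].max()))
# key target
phi=.255; s=np.radians(20); n=np.array([-np.sin(s)*np.cos(phi),-np.sin(s)*np.sin(phi),np.cos(s)])
r=np.array([-np.sin(phi),np.cos(phi),0]); zt=-n; yt=-r; xt=np.cross(yt,zt); Rt=np.c_[xt,yt,zt]
key=np.array([.5716,.1265,.0483]); print("det",np.linalg.det(Rt),xt)
z=np.load("top0.npz"); KP=cloud(z["d"],z["K"],z["V"])[85:200,80:220].reshape(-1,3); m=(KP[:,2]>.025)&(KP[:,2]<.12); A=np.c_[KP[m][:,:2],np.ones(m.sum())]
w=np.linalg.lstsq(A,KP[m][:,2],rcond=None)[0]; print("plane z at key",w@[*key[:2],1])
print(*rel(key+n*.04,Rt)); print(*rel(key+n*.04+[0,0,.1],Rt)); print(env.get_obs()["clock"],env.get_obs()["joint_pos"])
E
```

```text
-0.210 508 0.0726 x0.5820..0.6176
-0.200 517 0.0727 x0.5812..0.6165
-0.190 554 0.0727 x0.5808..0.6163
-0.180 438 0.0822 x0.5809..0.6161
-0.170 420 0.0803 x0.5839..0.6131
-0.160 613 0.0764 x0.5754..0.6217
-0.150 658 0.0766 x0.5780..0.6161
-0.140 736 0.0765 x0.5752..0.6211
-0.130 490 0.0743 x0.5831..0.6106
-0.120 562 0.0845 x0.5815..0.6115
-0.110 710 0.0710 x0.5751..0.6250
-0.100 999 0.0763 x0.5750..0.6250
-0.090 519 0.0749 x0.5752..0.6250
det 1.0000000000000002 [0.9093 0.237  0.342 ]
plane z at key 0.0431218728278977
[328.2097 -42.4849 119.8165] [-12.6595  16.8539  74.8234]
[327.8817 -41.6652  19.8204] [-12.6595  16.8539  74.8234]
6.8333 [-0.3819  0.1738  1.1835  0.      1.7754 -0.3848]
```

View pics/w3.png

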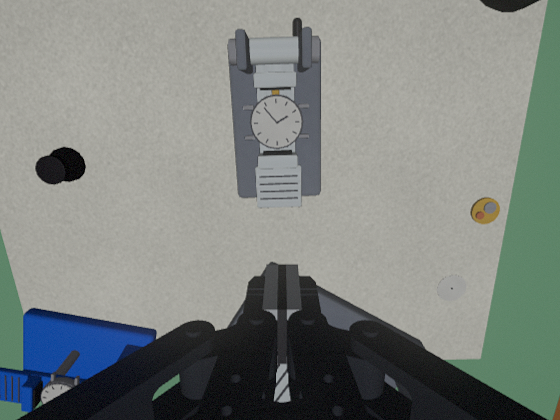

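The wrist view shows the head flat: plate at (278,187) with z = 0.0727 along its whole length, and the stand unmoved. I go on to the point above the start key.

jog_arm:
  translation:
    - [328,-42,20]
    - [328,-42,20]
    - [328,-42,20]
    - [328,-42,20]
    - [328,-42,20]
    - [328,-42,20]
    - [328,-42,20]
    - [328,-42,20]
    - [328,-42,20]
    - [328,-42,20]
    - [328,-42,20]
    - [328,-42,20]
    - [328,-42,20]
    - [328,-42,20]
    - [328,-42,20]
    - [328,-42,20]
  turn:
    - [-12.7,16.9,74.8]
    - [-12.7,16.9,74.8]
    - [-12.7,16.9,74.8]
    - [-12.7,16.9,74.8]
    - [-12.7,16.9,74.8]
    - [-12.7,16.9,74.8]
    - [-12.7,16.9,74.8]
    - [-12.7,16.9,74.8]
    - [-12.7,16.9,74.8]
    - [-12.7,16.9,74.8]
    - [-12.7,16.9,74.8]
    - [-12.7,16.9,74.8]
    - [-12.7,16.9,74.8]
    - [-12.7,16.9,74.8]
    - [-12.7,16.9,74.8]
    - [-12.7,16.9,74.8]

```text
clock: 8.17
tcp_pos: [0.5566, 0.1234, 0.1813]
tool_rot: [-3.024, -0.388, -0.522]
contact_force: [0.1, 0.0, 0.0]
opening: -0.0001
gripper_force: 0.0
```

```bash
python3 - <<'E'
from h import *
np.set_printoptions(precision=4,suppress=True)
im,d,K,V=shot("wrist"); P=cloud(d,K,V); cv2.imwrite("pics/w4.png",im); np.savez("w4.npz",im=im,d=d,K=K,V=V)
g=im.mean(2); m=(P[...,2]>.03)&(P[...,2]<.07)&(np.hypot(P[...,0]-.5716,P[...,1]-.1265)<.035)&(g>58)&(g<130)
n,l,s,c=cv2.connectedComponentsWithStats(m.astype(np.uint8))
for i in range(1,n):
    if s[i,4]>100: print(c[i],s[i],np.median(P[l==i],0),P[l==i].mean(0))
o=env.get_obs(); print(o["clock"],o["tcp_pos"],o["joint_pos"])
E
```

```text
[299.8624 235.7703] [ 245  217   81   34 1010] [0.5747 0.1067 0.0441] [0.5737 0.1125 0.0437]
[249.5397 243.0317] [241 236  18  13 126] [0.5572 0.1512 0.0403] [0.5573 0.1511 0.0403]
8.2167 [0.5566 0.1235 0.1813] [ 0.1308 -0.3056  1.7227  0.0472  1.3853  1.446 ]
```

View pics/w4.png

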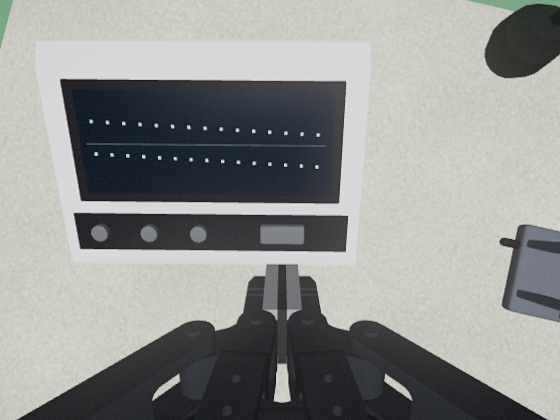

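The wrist view shows the start key at (282,233), in line with the fingertip at x = 282; the nearest round key is at (198,233).

```bash
python3 - <<'E'
from h import *
np.set_printoptions(precision=4,suppress=True)
z=np.load("w4.npz"); P=cloud(z["d"],z["K"],z["V"]); k=np.median(P[228:239,265:300].reshape(-1,3),0); print(k,P[226:241,282,2],P[233,262],P[233,302],P[233,198],P[233,100])
o=env.get_obs(); R0=R.from_rotvec(o["tool_rot"]); print("key in tool mm",R0.inv().apply(k-o["tcp_pos"])*1000, "topview",R0.inv().apply(np.array([.5716,.1265,.0483])-o["tcp_pos"])*1000)
q=P[225:242,262:303].reshape(-1,3); q=q[abs((q-k)@R0.as_matrix()[:,2])<.004]; n=np.linalg.svd(q-q.mean(0))[2][2]; print("normal in tool",R0.inv().apply(n))
E
```

```text
[0.5724 0.1272 0.0492] [0.0496 0.0521 0.051  0.0506 0.0498 0.0496 0.0496 0.0491 0.0485 0.049
 0.0479 0.0474 0.048  0.0468 0.0483] [0.5684 0.1428 0.05  ] [0.5765 0.1117 0.0491] [0.5552 0.1929 0.048 ] [0.5352 0.2695 0.0484]
key in tool mm [-29.0158   1.0023 129.895 ] topview [-30.2499   1.5181 130.433 ]
normal in tool [ 0.0746 -0.0076 -0.9972]
```

jog_arm:
  translation:
    - [-29.5,1,30]
    - [-29.5,1,60]
    - [-29.5,1,85]
    - [-29.5,1,105]
    - [-29.5,1,118]
    - [-29.5,1,122]
    - [-29.5,1,124]
    - [-29.5,1,126]
    - [-29.5,1,126]
    - [-29.5,1,126]
  turn:
    - [0,0,0]
    - [0,0,0]
    - [0,0,0]
    - [0,0,0]
    - [0,0,0]
    - [0,0,0]
    - [0,0,0]
    - [0,0,0]
    - [0,0,0]
    - [0,0,0]

```text
clock: 9.05
tcp_pos: [0.5711, 0.1272, 0.0543]
tool_rot: [-3.024, -0.387, -0.526]
contact_force: [0.8, -0.8, -0.3]
opening: 0.0001
gripper_force: 0.0
```

jog_arm:
  translation:
    - [0,0,1]
    - [0,0,2]
    - [0,0,3]
    - [0,0,4]
    - [0,0,5]
    - [0,0,6]
    - [0,0,6]
  turn:
    - [0,0,0]
    - [0,0,0]
    - [0,0,0]
    - [0,0,0]
    - [0,0,0]
    - [0,0,0]
    - [0,0,0]

```text
clock: 9.63
tcp_pos: [0.5725, 0.1277, 0.0472]
tool_rot: [-3.024, -0.387, -0.523]
contact_force: [-1.2, -1.1, 1.5]
opening: -0.0003
gripper_force: 0.9
```

jog_arm:
  translation:
    - [0,0,0.6]
    - [0,0,1.2]
    - [0,0,1.8]
    - [0,0,2.4]
    - [0,0,2.4]
  turn:
    - [0,0,0]
    - [0,0,0]
    - [0,0,0]
    - [0,0,0]
    - [0,0,0]

```text
clock: 10.05
tcp_pos: [0.5733, 0.1279, 0.0451]
tool_rot: [-3.024, -0.387, -0.523]
contact_force: [-1.3, -1.0, 2.2]
opening: 0.0001
gripper_force: 1.7
```

jog_arm:
  translation:
    - [0,0,0.5]
    - [0,0,1]
    - [0,0,1]
  turn:
    - [0,0,0]
    - [0,0,0]
    - [0,0,0]

```text
clock: 10.3
tcp_pos: [0.5735, 0.128, 0.0444]
tool_rot: [-3.024, -0.387, -0.523]
contact_force: [-4.7, -1.2, 4.8]
opening: -0.0002
gripper_force: 3.0
```

jog_arm:
  translation:
    - [0,0,0.4]
    - [0,0,0.7]
    - [0,0,0.7]
  turn:
    - [0,0,0]
    - [0,0,0]
    - [0,0,0]

```text
clock: 10.55
tcp_pos: [0.5736, 0.128, 0.0443]
tool_rot: [-3.024, -0.387, -0.522]
contact_force: [-8.6, -2.5, 8.9]
opening: -0.0001
gripper_force: 5.6
```

jog_arm:
  translation:
    - [0,0,-1]
    - [0,0,-3]
    - [0,0,-6]
    - [0,0,-12]
    - [0,0,-25]
    - [0,0,-45]
    - [0,0,-75]
    - [0,0,-110]
    - [0,0,-130]
    - [0,0,-130]
    - [0,0,-130]
  turn:
    - [0,0,0]
    - [0,0,0]
    - [0,0,0]
    - [0,0,0]
    - [0,0,0]
    - [0,0,0]
    - [0,0,0]
    - [0,0,0]
    - [0,0,0]
    - [0,0,0]
    - [0,0,0]

```text
clock: 11.47
tcp_pos: [0.5321, 0.1165, 0.1679]
tool_rot: [-3.023, -0.387, -0.528]
contact_force: [1.0, -0.3, -0.3]
opening: -0.0
gripper_force: 0.0
```

```bash
python3 - <<'E'
from h import *
np.set_printoptions(precision=4,suppress=True)
w=shot("wrist"); s=shot("scene")[0]; t=shot("top"); P=cloud(*w[1:])
o=env.get_obs(); print(o["clock"],o["tcp_pos"],o["contact_force"])
for u in (282,198,149,100): print(np.median(P[230:237,u-3:u+4].reshape(-1,3),0))
c=np.zeros((420,800,3),np.uint8); c[:315,:420]=cv2.resize(w[0],(420,315)); c[:380,420:]=cv2.resize(s[130:330,180:380],(380,380)); cv2.imwrite("pics/end.png",c)
E
```

```text
11.6167 [0.5311 0.1164 0.1637] [ 0.1776 -0.1876  0.6334]
[0.5484 0.1204 0.0328]
[0.5312 0.1869 0.0324]
[0.521  0.2259 0.032 ]
[0.511  0.2654 0.0316]
```

View pics/end.png

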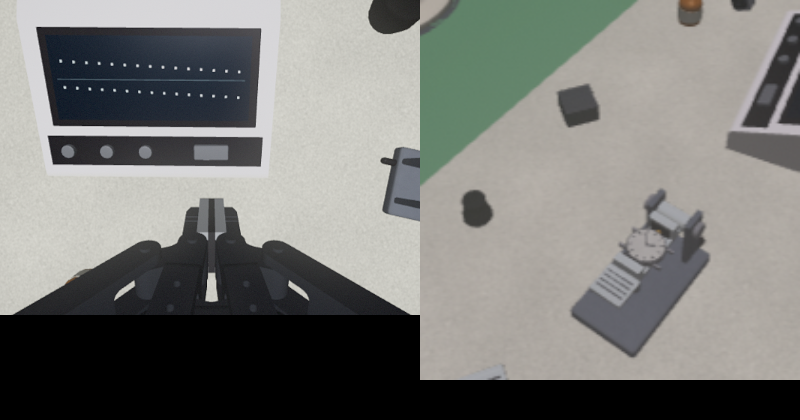

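The key (210,152 in the left panel) is out again. The stand's head lies level, and everything else is in place.

```bash
python3 -c "
from cell import ticket; print(ticket.finish_job())"
```

```text
the job is handed in; nothing more can be done
None
```

The job is handed in: the microphone head lies level on its stop, the start key was pressed in until it stopped and has come back out, and the arm is clear, with about 12 s of the 45 s used.

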